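Make up the finishing kit and the fitting kit

ROBOT

A 6-joint arm with a two-finger parallel gripper is mounted at the origin on the work surface; the furniture and walls round the work are solid. World frame = base frame: x ahead of the robot, y to its left, z up, the work surface at z = 0. Lengths are in mm, angles in rad, forces in N, time in s.
With the tool pointing down it reaches from about 350 to 975 mm from the base axis. Payload 7.1 kg.
Tool frame: the origin (TCP) lies on the front face of the gripper's body, between the roots of the fingers; the fingertips stand 80 mm ahead of it and the grasp point (between the pads) lies 61 mm ahead of it (env.tips_ahead is the distance from the TCP to the fingertips, in mm); z points along the fingers, y is the line along which they close (so a half turn about z gives the same grasp; the last joint's range is limited). The gripper opens to 88 mm and grips with 3 to 60 N. Pads are 20 mm wide; open, the fingers measure 115 mm over their backs; the gripper's body (75 mm by 178 mm) begins 61 mm behind the grasp point.
Start: joints at [1.144, 0.423, 1.63, -0, 1.089, -0.019], TCP at [247.837, 573.744, 302.675] pointing down, gripper open.
Joint ranges: [-3, 3], [-0.9, 2.11], [0.09, 2.58], [-1.31, 4.45], [0.11, 2.69], [-2.54, 2.54]. Speed limits (rad/s): [2.39, 2.39, 3.01, 3.14, 3.14, 3.14].

INTERFACE

Orientations are given as a unit quaternion [x, y, z, w].
In Python, from station import env, set_gripper, viewer, workorder gives the robot as it stands. Calls block until the motion is done:
- env.reach(position, orientation): joint-space move of the TCP to a pose.
- env.move_l(position, rot=None, rate=150, f_stop=None): straight line of the TCP; rot=None keeps the orientation; rate is the mean speed in mm/s. With f_stop (N) it stops when the force on the tool has changed by that much, and returns True; else False.
- env.move_joints(angles): joint-space move.
- set_gripper(opening): finger opening in mm; the grip force is fixed at half the most; returns when the fingers have stopped.
- env.hold(seconds).
- env.ik(position, orientation): joint angles nearest the present ones, or None.
- env.read_state(): the state.
- viewer.camera(name): name is "side" or "top" or "wrist"; returns the picture (384x512x3 uint8, blue, green, red); there is no depth.
- viewer.camera_params(name): a dict with "fx", "fy", "cx", "cy" (pixels), "pose" (4x4, takes a point from camera to world coordinates); the wrist camera has in their place "tool_from_camera" (4x4, takes a point from camera to tool coordinates, whose origin is the TCP and whose axes are the flange's). Camera axes: x right, y up, looking along -z (the intrinsics and any distortion apply to the point x, -y, -z); pixel columns grow to the right and rows downward; lengths in mm; the calibration is good to about 2 mm. A picture is of the moment at which its call begins: read the wrist's pose just before it. camera_params takes no time and is no camera call.
A pose or a line that the arm cannot do raises env.IKError and nothing moves.
- workorder.sign_off(): hands the job in; it is judged then, once.
The state is a dict: "time_s": time; "qpos": joint angles; "dq": joint speeds; "tau": joint torques, N m; "tool_pos": TCP position; "orientation": TCP orientation; "force": force on the tool from outside, world axes, zero at the start; "wrist_torque": the same for the moment, N m; "width": finger opening in mm; "grip_force": force on a finger pad.
Only numpy, scipy, OpenCV 4.12 (cv2) and the standard library are available. Lean on these libraries where they do the work, as an engineer would, in place of code of your own. Each camera call takes 0.05 s, during which the arm holds its last target. There are 200 camera calls.

TASK

Make up the two kits on their plywood kit boards: on the wider board with three pockets, the plain beech sanding block, the stack of white cups and the small green tin; on the narrower board with two pockets, the jar of bolts and the yellow tape measure. Each thing goes into the pocket cut to its shape and size (the cups take the smaller of the wider board's two round pockets, the tin the larger), upright and sitting flat on the pocket's floor; leave the cork block, the red-lidded tub and the masking tape where they are.

Things in the scene. Friction and masses are not known exactly. Their poses are not given: they have to be found in the camera images.
- finishing_board: Finishing kit board, fixed: the wider plywood board, 196 x 192 mm (x, y), 18 mm thick; three open pockets, floors 6 mm above the bench. Origin: centre of underside; +x roughly away from the robot, +y to its left. Pockets: rectangle 130 (x) x 72 (y) at x 0, y +48 mm (beech block); smaller round, 68 diameter, at x +48, y -44 (cups); larger round, 80 diameter, at x -44, y -44 (small tin).
- fitting_board: Fitting kit board, fixed: the narrower plywood board, 216 x 109 mm (x, y), 18 mm thick; two open pockets, floors 6 mm above the bench. Origin: centre of underside; +x roughly away from the robot, +y to its left. Pockets: round, 83 mm diameter, at x +53, y 0 mm (jar); rectangle 57 (x) x 90 (y) at x -47, y 0 mm (tape measure).
- beech_block: Plain pale beech sanding block, 52 x 110 x 42 mm (x, y, z), no paper on it. Loose. Origin: centre of its underside; long axis y. About 0.16 kg. Starts with its long axis roughly along world y.
- cups: Stack of nested white paper cups, standing upright, 60 mm wide at the rim, narrower at the foot (46 mm; about 56 mm wide at 60 mm height), 92 mm tall, one rigid piece. Loose. Origin: centre of its underside; z is up.
- paste_tin: The small green tin, a cylinder 54 mm in diameter and 61 mm tall, metal lid. Loose. Origin: centre of its underside; z is up. About 0.16 kg.
- bolt_jar: Glass jar full of bolts with a grey tin lid, a cylinder 63 mm in diameter and 79 mm tall. Loose. Origin: centre of its underside; z is up. About 0.28 kg.
- tape_measure: Yellow tape measure with black round sides, standing on its edge: 37 mm thick along its x (the way to grasp it), 72 mm long along its y, 64 mm tall. Loose. Origin: centre of its underside (the case itself runs from y -32 to +35 mm). About 0.21 kg.
- red_tub: Bystander in the stock: plastic tub with a red lid, 72 mm in diameter, 67 mm tall, loose. Origin: centre of its underside. Not wanted in either kit.
- cork_block: Bystander: sanding block of brown cork wrapped in grey paper, 63 x 115 x 34 mm, loose. Origin: centre of its underside. Not wanted in either kit.
- tape_roll: Bystander: roll of cream masking tape lying flat, 104 mm in diameter, 25 mm tall, loose. Origin: centre of its underside. Not wanted in either kit.
Not all that is in view belongs to the job. What is shaped like the cups but blue is not meant.

How it is judged (in metres and radians):
At the end, for the whole second after the job is handed in: Every one of the five things stands within 14 mm (along each side of the board) of the centre of its own pocket, its underside within 4.5 mm of the pocket floor, upright within 0.1 rad, and at rest: beech block, cups and small tin on the wider board, jar and tape measure on the narrower board (x of beech_block in the frame of finishing_board between -0.014 and 0.014 m and y of beech_block in the frame of finishing_board between 0.034 and 0.062 m and z of each of beech_block, cups, paste_tin in the frame of finishing_board below 0.0105 m and angle between each of beech_block, cups, paste_tin, bolt_jar, tape_measure's own z axis and vertical below 0.1 rad and linear speed of each of beech_block, cups, paste_tin, bolt_jar, tape_measure below 0.02 m/s and x of cups in the frame of finishing_board between 0.034 and 0.062 m and y of cups in the frame of finishing_board between -0.058 and -0.03 m and x of paste_tin in the frame of finishing_board between -0.058 and -0.03 m and y of paste_tin in the frame of finishing_board between -0.058 and -0.03 m and x of bolt_jar in the frame of fitting_board between 0.039 and 0.067 m and y of bolt_jar in the frame of fitting_board between -0.014 and 0.014 m and z of each of bolt_jar, tape_measure in the frame of fitting_board below 0.0105 m and x of tape_measure in the frame of fitting_board between -0.061 and -0.033 m and y of tape_measure in the frame of fitting_board between -0.014 and 0.014 m); the robot touches nothing.
It fails at once if the cork block is moved by more than 20 mm (distance of cork_block from where it was at the start of the episode above 0.02 m).
It fails at once if the red-lidded tub is moved by more than 20 mm (distance of red_tub from where it was at the start of the episode above 0.02 m).
It fails at once if the roll of masking tape is moved by more than 20 mm (distance of tape_roll from where it was at the start of the episode above 0.02 m).
It also fails if it takes over 123 s, if anything falls off the work surface, if the arm or the gripper's body presses on something with over 40 N, if the wrist force passes 120 N, or if a joint passes its speed limit or range.

## Working session

There is one attempt and no reset: what is moved stays moved. The work goes in short steps, each a Python script; the robot and the scene stay as the last script left them, time stands still between calls to the robot, and variables do not carry over. Pictures are saved under pics/ and viewed, at most 14 in all, crops included, and the job is handed in when it is done.

```bash
mkdir -p pics; ls; python3 - <<'E'
from station import env, set_gripper, viewer, workorder
import cv2, numpy as np
np.set_printoptions(precision=4,suppress=True)
for n in ("top","side","wrist"):
    im=viewer.camera(n); cv2.imwrite(f"pics/{n}0.png",im)
    if n!="side": cv2.imwrite(f"pics/{n}0b.png",cv2.resize(im,(800,600),interpolation=cv2.INTER_CUBIC))
    print(n,viewer.camera_params(n))
print(env.read_state())
E
```

```text
pics
top {'fx': 354.4732968439637, 'fy': 354.4732968439637, 'cx': 257.4344724676908, 'cy': 196.32497895884853, 'pose': array([[  -0.0063,    0.9902,   -0.1392,  289.9496],
       [  -0.9999,   -0.0078,   -0.0098,  -11.2454],
       [  -0.0108,    0.1391,    0.9902, 1182.7756],
       [   0.    ,    0.    ,    0.    ,    1.    ]])}
side {'fx': 360.74878126498874, 'fy': 360.74878126498874, 'cx': 259.4807920534036, 'cy': 195.13869483507906, 'pose': array([[    0.9885,     0.0641,    -0.137 ,   278.9188],
       [   -0.1504,     0.5135,    -0.8448, -1176.9839],
       [    0.0162,     0.8557,     0.5172,   759.9978],
       [    0.    ,     0.    ,     0.    ,     1.    ]])}
wrist {'fx': 311.4367371790282, 'fy': 311.4367371790282, 'cx': 252.49160280350623, 'cy': 195.85773559350054, 'tool_from_camera': array([[  0.0002,   0.954 ,   0.2998,  83.716 ],
       [  1.    ,  -0.0001,  -0.0001,  -1.1587],
       [ -0.0001,   0.2998,  -0.954 , -81.7634],
       [  0.    ,   0.    ,   0.    ,   1.    ]])}
{'time_s': 0.15, 'qpos': array([ 1.144 ,  0.4237,  1.6305, -0.    ,  1.0886, -0.019 ]), 'dq': array([-0.001 , -0.003 , -0.0037, -0.0003, -0.0022, -0.0016]), 'tau': array([  0.0009, -54.4989, -27.3919,   0.0645,   0.0205,  -0.0001]), 'tool_pos': array([247.7184, 573.4676, 302.1101]), 'orientation': array([ 0.2025,  0.9793, -0.0005, -0.0001]), 'force': array([0.3689, 0.2707, 0.4191]), 'wrist_torque': array([-0.0092,  0.0003,  0.0327]), 'grip_force': 0.0, 'width': 87.72899582917645}
```

View pics/top0b.png

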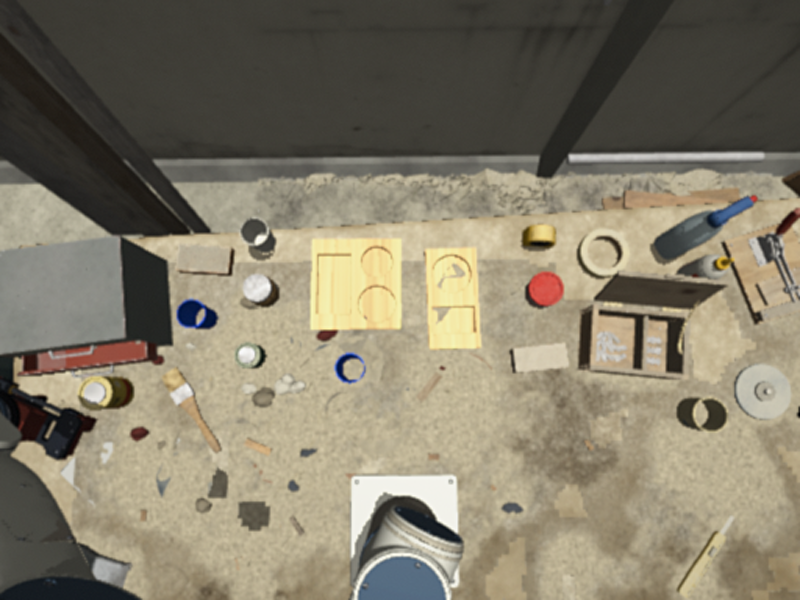

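View pics/side0.png

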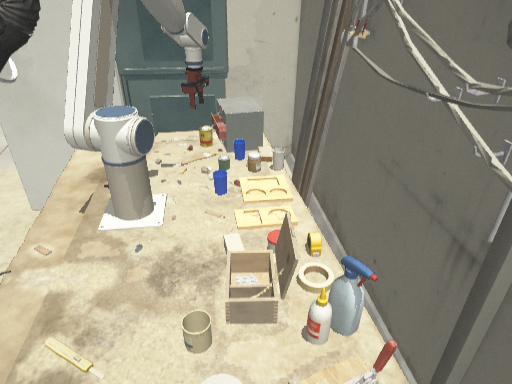

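The top view, in 800 px scale, shows the wide board at (356,284), the narrow board at (453,298) and the tape measure at (540,236). The tub is at (546,289), the roll at (602,252) and the blocks at (205,260) and (540,358). There are round things at (258,238), (258,290) and (248,355), and blue cups at (195,314) and (350,368). I'll take closer wrist shots next.

```bash
cat > h.py <<'E'
from station import env, set_gripper, viewer, workorder
import cv2, numpy as np
from scipy.spatial.transform import Rotation as R
np.set_printoptions(precision=1,suppress=True)
def quat(t):  # tool down; fingers close along (-sin t, cos t)
    c,s=np.cos(t),np.sin(t)
    return R.from_matrix(np.array([[-c,-s,0],[-s,c,0],[0,0,-1]]).T).as_quat()
def ray(p,T,uv,z):
    d=T[:3,:3]@np.array([(uv[0]-p["cx"])/p["fx"],-(uv[1]-p["cy"])/p["fy"],-1])
    o=T[:3,3]; return (o+d*(z-o[2])/d[2])[:2]
def top(uv,z):
    p=viewer.camera_params("top"); return ray(p,p["pose"],uv,z)
def wpose(s):
    T=np.eye(4); T[:3,:3]=R.from_quat(s["orientation"]).as_matrix(); T[:3,3]=s["tool_pos"]
    return T@viewer.camera_params("wrist")["tool_from_camera"]
def shot(name):
    env.hold(0.15); T=wpose(env.read_state()); im=viewer.camera("wrist")
    np.save(f"pics/{name}.npy",T); cv2.imwrite(f"pics/{name}s.png",im)
    cv2.imwrite(f"pics/{name}.png",cv2.resize(im,(800,600),interpolation=cv2.INTER_CUBIC))
def wr(name,uv,z,scale=1.5625):  # uv in the enlarged picture
    return ray(viewer.camera_params("wrist"),np.load(f"pics/{name}.npy"),(np.array(uv)+.5)/scale-.5,z)
E
python3 - <<'E'
from h import *
k=1.5625
for n,uv,z in [("fin",(356,284),18),("fit",(453,298),18),("tape",(540,228),64),("roll",(602,252),25),("tub",(546,289),67),("blkR",(540,358),38),("blkL",(205,260),38),("dark",(258,232),90),("lid",(258,287),79),("green",(248,355),61),("blue1",(190,314),90),("blue2",(350,368),90)]:
    print(n,top(np.array(uv)/k,z))
for n,p in [("L",(440,260,330)),("M",(440,20,330)),("Rr",(440,-230,330))]:
    env.reach(p,quat(0)); shot(n)
print(env.read_state()["time_s"])
E
```

```text
fin [503.6  98.8]
fit [ 471.6 -107.8]
tape [ 610.1 -287.2]
roll [ 567.3 -426.5]
tub [ 481.  -293.4]
blkR [ 342.3 -282.4]
blkL [554.3 417.7]
dark [599.6 292.4]
lid [487.9 292. ]
green [351.4 313.1]
blue1 [432.3 423.5]
blue2 [322.9 102.9]
4.0667
```

View pics/L.png

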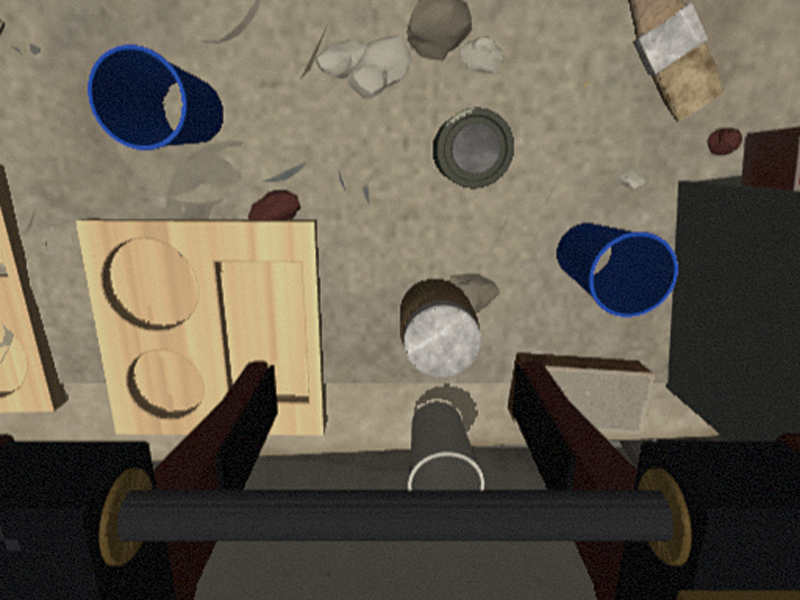

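View pics/M.png

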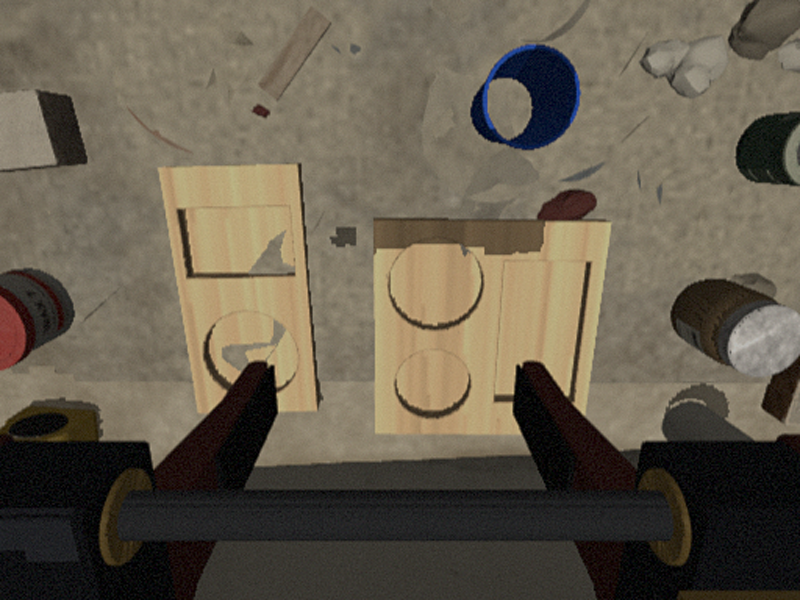

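View pics/Rr.png

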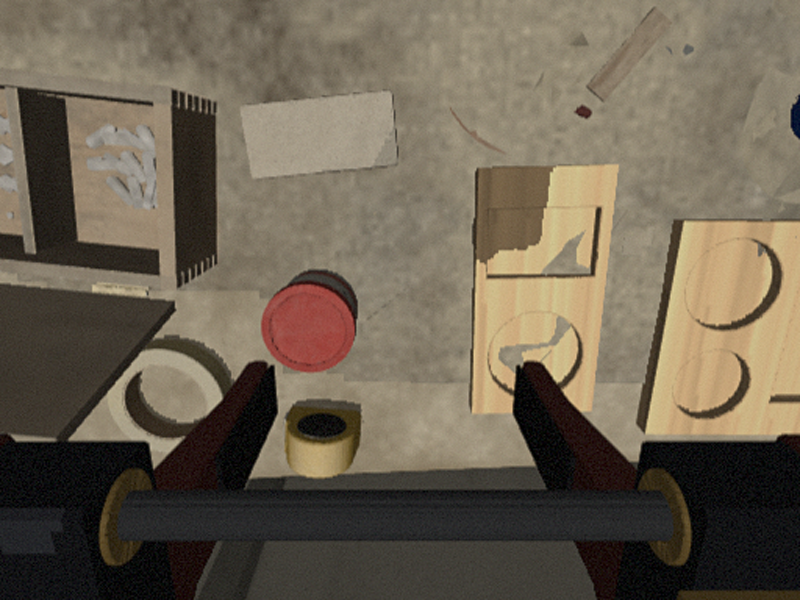

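In view L (800 px) the tin is at (474,147), the jar lid at (443,340), and a white-rimmed grey cup at (445,480), in shade. The left block is at (600,395) with a brown side. In M the narrow board's corners are about (160,168), (300,164), (318,410) and (197,412), and the wide board's are (374,220), (610,221), (588,436) and (376,433). In Rr the right block is at (320,135), the tub at (308,325) and the tape measure at (322,440), with its black side toward the robot. Next I'll measure the sizes and the wall.

```bash
python3 - <<'E'
from h import *
k=1.5625
def P(n,pts,z): 
    q=np.array([wr(n,p,z) for p in pts]); print(n,z,q.tolist() if 0 else np.array2string(q).replace("\n",""),"sides",np.linalg.norm(q-np.roll(q,-1,0),axis=1)); return q
P("M",[(160,168),(300,164),(318,410),(197,412)],18)
P("M",[(374,220),(610,221),(588,436),(376,433)],18)
P("Rr",[(474,169),(618,164),(594,412),(472,412)],18)
P("L",[(78,220),(316,219),(325,436),(117,433)],18)
for z in (34,42): P("Rr",[(241,104),(392,91),(398,165),(253,178)],z)
for z in (34,42): print("blkL top", [top(np.array(p)/k,z) for p in [(180,247),(231,249),(230,275),(178,272)]])
P("L",[(409,485),(483,485)],92); P("L",[(446,455)],92)
P("L",[(405,340),(480,340),(443,305),(443,376)],79)
P("L",[(434,147),(514,147),(474,107),(474,188)],61)
P("Rr",[(287,445),(358,440),(354,470),(290,472)],64)
P("Rr",[(262,325),(355,325),(308,282),(308,372)],67)
P("Rr",[(111,390),(218,390),(166,345),(166,440)],25)
print("edge",[top(np.array(p)/k,0) for p in [(140,237),(500,222),(260,175),(500,172),(220,160),(540,157)]])
a=cv2.imread("pics/Rrs.png")[45:125,140:270]; b=cv2.imread("pics/Ls.png")[215:280,320:440]; t=cv2.imread("pics/top0.png")
r=lambda x:cv2.resize(x,(390,280),interpolation=cv2.INTER_CUBIC)
cv2.imwrite("pics/c1.png",np.vstack([np.hstack([r(a),r(b)]),np.hstack([r(t[205:255,310:380]),r(t[130:200,100:190])])]))
E
```

```text
M 18 [[ 367.5 -162.4] [ 364.3  -53.3] [ 579.   -49. ] [ 581.2 -159.3]] sides [109.2 214.7 110.2 213.7]
M 18 [[407.4   3.7] [407.8 193.5] [605.6 199.7] [602.8   3.5]] sides [189.7 197.9 196.3 195.4]
Rr 18 [[ 367.8 -167.7] [ 363.8  -56. ] [ 580.6  -47.6] [ 580.8 -158.7]] sides [111.8 216.9 111.1 213.2]
L 18 [[407.    5.8] [406.  196.9] [605.3 195.8] [602.3   3.9]] sides [191.2 199.3 191.9 195.3]
Rr 34 [[ 322.6 -340.2] [ 313.8 -231.5] [ 364.5 -227. ] [ 374.1 -336. ]] sides [109.   51.  109.3  51.7]
Rr 42 [[ 323.3 -337.9] [ 314.7 -231.5] [ 364.4 -227.1] [ 373.8 -333.7]] sides [106.7  49.9 107.   50.6]
blkL top [array([584.1, 474.1]), array([578.7, 364.6]), array([522.2, 364.6]), array([529.7, 475.6])]
blkL top [array([582. , 470.7]), array([576.7, 362. ]), array([520.6, 362. ]), array([528. , 472.2])]
L 92 [[601.9 271.4] [601.8 329.1]] sides [57.6 57.6]
L 92 [[574.8 299.4]] sides [0.]
L 79 [[486.1 267.7] [486.  322.7] [459.2 294.7] [515.  296.5]] sides [54.9 38.7 55.8 40.8]
L 61 [[351.5 286.9] [351.4 341.7] [326.  313.1] [378.8 315.7]] sides [54.8 38.3 52.9 39.7]
Rr 64 [[ 585.4 -317.7] [ 580.5 -259.2] [ 609.4 -263.1] [ 611.4 -316.8]] sides [58.7 29.1 53.8 26.1]
Rr 67 [[ 479.6 -329. ] [ 479.4 -259.1] [ 446.1 -292.7] [ 518.2 -296.4]] sides [69.9 47.3 72.1 50.5]
Rr 25 [[ 555.6 -478.9] [ 555.4 -384.7] [ 512.9 -424.6] [ 606.  -437.5]] sides [94.2 58.3 94.  65.3]
edge [array([616.2, 578.2]), array([ 642.8, -215.8]), array([756.4, 316.8]), array([ 757.7, -219.3]), array([792.6, 408.1]), array([ 791.9, -309.7])]
```

View pics/c1.png

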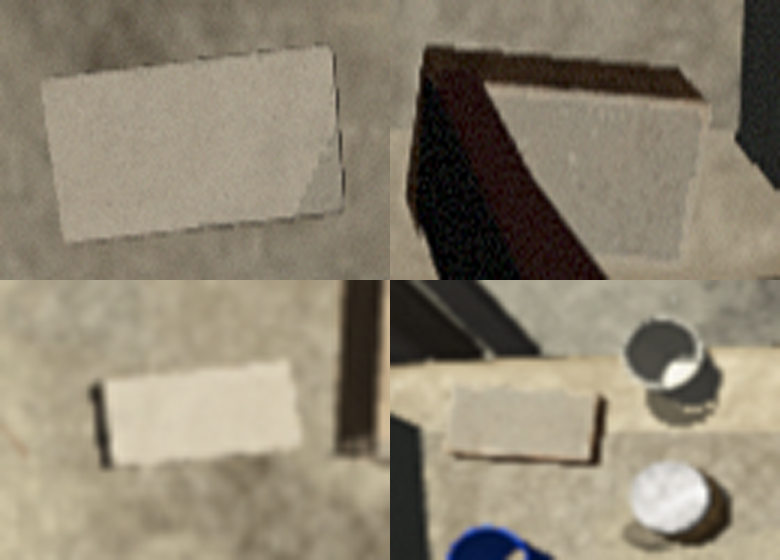

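The right block measures about 109 x 51 mm, so it is the beech. The left one has brown sides and a grey top, so it is the cork. The cup at about (602,296) is white, in shade. I'll move the beech first, then look closer at the tape.

```bash
cat >> h.py <<'E'
FIN=(505.5,100.2,0.0); FIT=(473,-106.8,0.025)
def pocket(b,x,y): return (b[0]+x*np.cos(b[2])-y*np.sin(b[2]), b[1]+x*np.sin(b[2])+y*np.cos(b[2]))
UP=260
def pick(xy,t,tip,op=86):
    q=quat(t); set_gripper(op); env.reach((*xy,UP),q)
    f=env.move_l((*xy,tip+80),rate=150,f_stop=15); set_gripper(0)
    w=env.read_state()["width"]; env.move_l((*xy,UP),rate=200)
    s=env.read_state(); print("pick contact",f,"width",w,s["width"],"t",s["time_s"]); return s["width"]
def place(xy,t,tip,op):   # tip: tip height at which it was picked (object on the bench)
    env.reach((*xy,UP),quat(t)); env.move_l((*xy,tip+80+16),rate=180)
    f=env.move_l((*xy,tip+80+4),rate=40,f_stop=6); z=env.read_state()["tool_pos"][2]-tip-80
    set_gripper(op); env.move_l((*xy,UP),rate=200)
    print("place contact",f,"bottom z",z,"t",env.read_state()["time_s"])
E
python3 - <<'E'
from h import *
print("pockets seen", [wr("M",p,18) for p in [(433,383),(436,284),(250,355)]], wr("L",(166,382),18),wr("L",(152,282),18),wr("Rr",(535,355),18))
print("expected",[np.array(pocket(*a)) for a in [(FIN,48,-44),(FIN,-44,-44),(FIT,53,0)]])
w=pick((344,-283),-np.pi/2+.08,17)
if 48<w<56: place(pocket(FIN,0,48),0,17,70); 
else: print("bad")
env.reach((495,-288,380),quat(0)); shot("T"); print(env.read_state()["time_s"])
E
```

```text
pockets seen [array([551.7,  54.8]), array([460.4,  55. ]), array([ 525. , -106.1])] [550.3  56.4] [458.3  57.6] [ 524.5 -106.3]
expected [array([553.5,  56.2]), array([461.5,  56.2]), array([ 526. , -105.5])]
pick contact False width 51.79110482548071 52.02087619809798 t 8.3167
place contact True bottom z 5.693171578571693 t 12.7417
14.6
```

View pics/T.png

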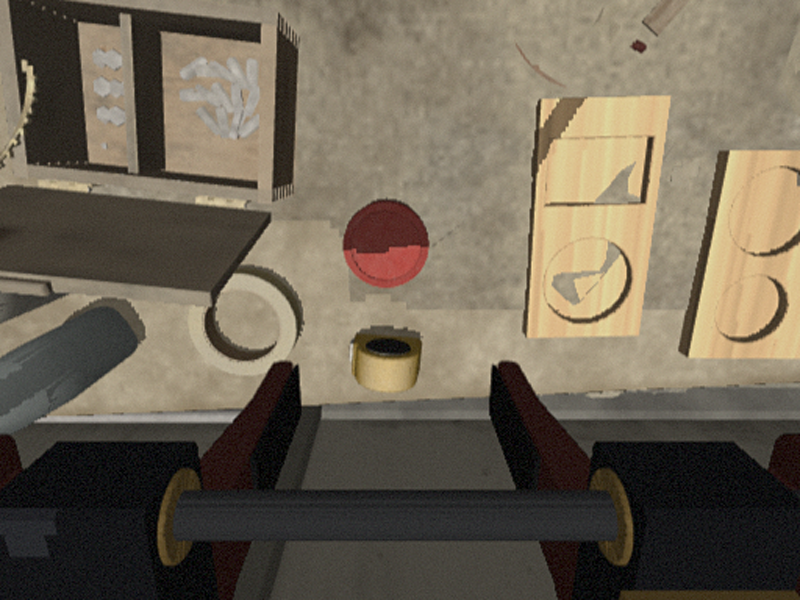

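The beech is in, with its bottom at 5.7 mm. In T the tape measure spans columns 354-421 and rows 333-391, its yellow top runs from about row 360 to 391, and the tub is at (386,243).

```bash
python3 - <<'E'
from h import *
for p,z in [((387,334),0),((356,333),0),((420,333),0),((387,362),64),((387,391),62),((354,370),32),((421,360),32),((352,350),10)]: print(p,z,wr("T",p,z))
im=cv2.imread("pics/Ts.png")[200:260,215:285]; cv2.imwrite("pics/c2.png",cv2.resize(im,(700,600),interpolation=cv2.INTER_CUBIC))
E
```

```text
(387, 334) 0 [ 585.5 -295.2]
(356, 333) 0 [ 584.4 -326.6]
(420, 333) 0 [ 584.3 -261.9]
(387, 362) 64 [ 587.8 -294.3]
(387, 391) 62 [ 617.4 -294.4]
(354, 370) 32 [ 610.5 -326.7]
(421, 360) 32 [ 599.9 -262.2]
(352, 350) 10 [ 598.8 -330.1]
```

View pics/c2.png

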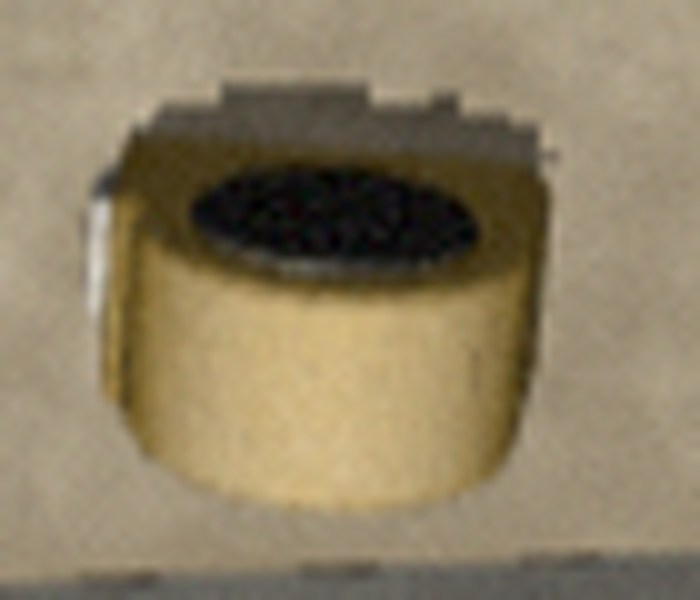

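```bash
python3 - <<'E'
from h import *
w=pick((602,-294.5),-np.pi/2-.02,17)
if not 33<w<42: raise SystemExit("bad tape")
place(pocket(FIT,-47,0),-np.pi/2+.025,17,56)
env.reach((490,295,380),quat(0)); shot("C")
w=pick((487,295),0,17)
if not 58<w<67: raise SystemExit("bad jar")
place(pocket(FIT,53,0),0,17,82)
w=pick((352,314),0,17)
if not 50<w<58: raise SystemExit("bad tin")
place(pocket(FIN,-44,-44),0,17,74)
E
```

```text
pick contact False width 34.33959166496109 34.497882339073065 t 19.6
place contact True bottom z 5.510177023230071 t 23.4
pick contact False width 62.1639635841078 62.31833669287435 t 29.0667
place contact True bottom z 5.812807067545506 t 33.3083
pick contact False width 53.23837014428339 53.104044149225274 t 38.0917
place contact True bottom z 5.56081804658406 t 41.95
```

View pics/C.png

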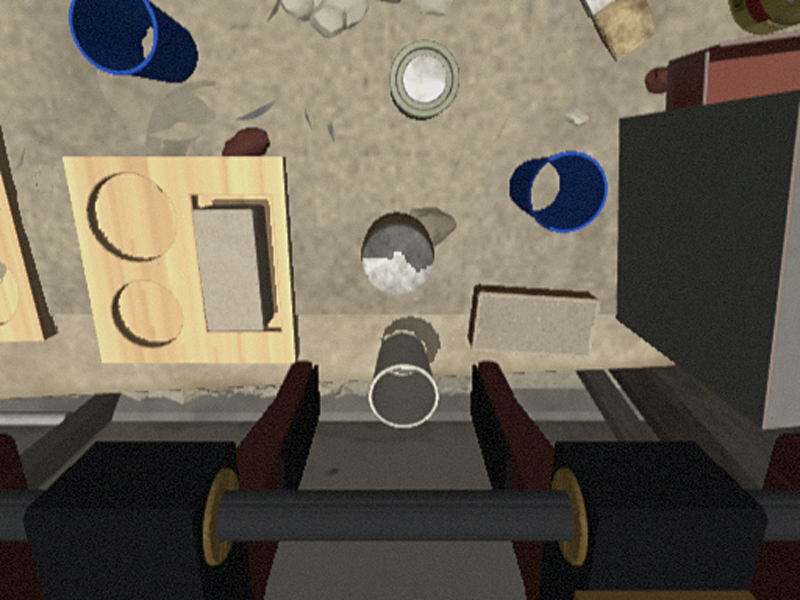

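The rim is centred at about (404,397) in C, and the beech sits in its pocket. I'll check the cup's identity in the side view.

```bash
python3 - <<'E'
from h import *
for p,z in [((404,397),92),((370,397),92),((438,397),92),((404,365),92),((404,427),92),((404,334),0)]: print(p,z,wr("C",p,z))
print(env.read_state()["time_s"])
im=cv2.imread("pics/side0.png")[130:210,190:310]; im2=viewer.camera("side")[120:250,180:310]
cv2.imwrite("pics/c3.png",np.hstack([cv2.resize(im,(400,400),interpolation=cv2.INTER_CUBIC),cv2.resize(im2,(400,400),interpolation=cv2.INTER_CUBIC)]))
E
```

```text
(404, 397) 92 [602.4 300.7]
(370, 397) 92 [602.4 272. ]
(438, 397) 92 [602.5 329.5]
(404, 365) 92 [573.  300.6]
(404, 427) 92 [631.3 300.9]
(404, 334) 0 [580.3 302.3]
41.95
```

View pics/c3.png

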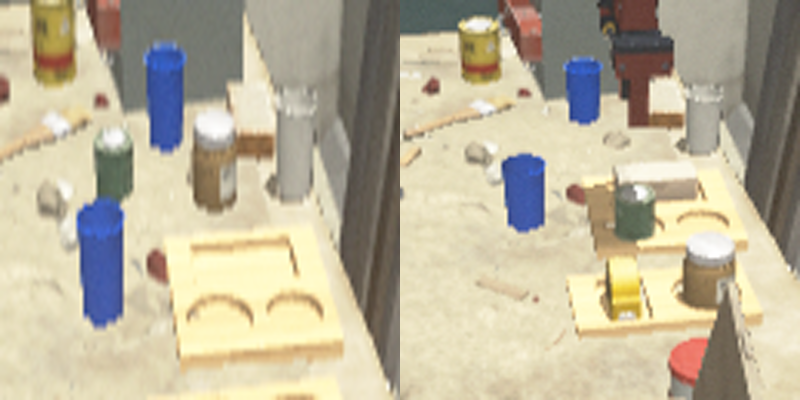

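The side view confirms the stack of cups is white, and the four placed things stand in their pockets. Cups next.

```bash
python3 - <<'E'
from h import *
w=pick((602.5,299.5),0,38)
if not 50<w<60: raise SystemExit("bad cups")
place(pocket(FIN,48,-44),0,38,80)
env.reach((440,20,400),quat(0)); shot("F")
print(env.read_state()["time_s"])
E
```

```text
pick contact False width 58.60239133462995 58.62360479025664 t 46.0167
place contact True bottom z 5.793912468553927 t 49.55
50.5167
```

View pics/F.png

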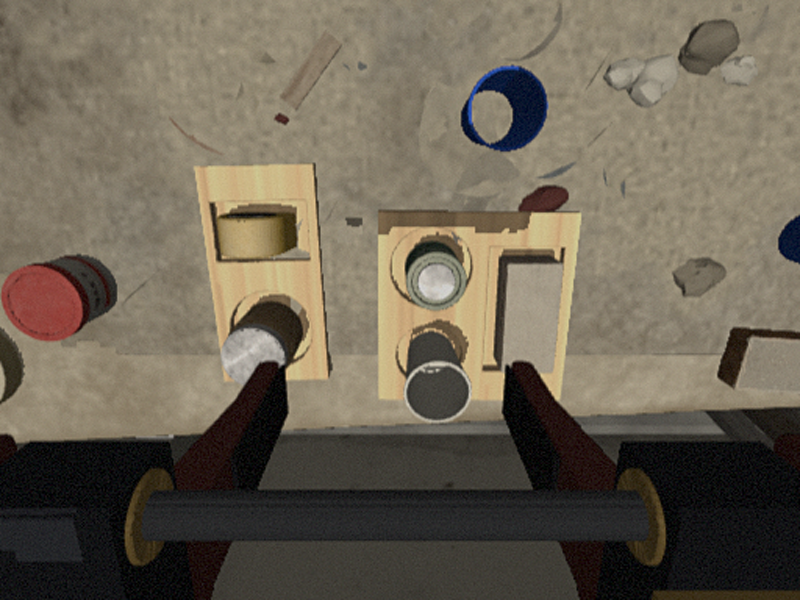

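```bash
python3 - <<'E'
from h import *
for n,p,z,t in [("block",(532,317),48,pocket(FIN,0,48)),("tin",(437,282),67,pocket(FIN,-44,-44)),("cups",(438,391),98,pocket(FIN,48,-44)),("jar",(253,353),85,pocket(FIT,53,0)),("tape far top edge (+18)",(257,257),68,pocket(FIT,-47,0))]: print(n,wr("F",p,z)-np.array(t))
print("tape y ends",wr("F",(217,225),35)[1],wr("F",(300,225),35)[1],"want -145..-73")
E
```

```text
block [-4. -0.]
tin [1.4 0.3]
cups [-0.8  1. ]
jar [-3.5  0.7]
tape far top edge (+18) [14.5  9. ]
tape y ends -142.42343272444714 -66.80702439064669 want -145..-73
```

All five are well within tolerance and seated, so I'm handing in.

```bash
python3 -c "
from h import *
print(workorder.sign_off())"
```

```text
the job is handed in; nothing more can be done
None
```

Both kits are made up and handed in at about 51 s of the 123 s allowed; by my last camera check all five things were seated in their own pockets within about 5 mm of centre, and the cork block, tub and masking tape were not touched (no verdict was returned).

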